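# Select the triangle gear on the wire mill

## Task

Set the wire mill up for triangular wire: push its gear lever out of the middle slot, across the neutral channel and fully home into the slot that has the raised triangle at its end, and leave it there. Only push the lever, with the fingertips or the outside of the fingers; never take its knob or stem between the fingers. Leave the loose things around the mill where they are.

Things in the scene. Friction and masses are not known exactly. Their poses are not given: they have to be found in the camera images.
- mill: bench wire mill, fixed to the desk: grey gearbox 160 x 150 mm, 103 mm high with a steel gate plate on top. Origin on the desk under the gate's centre, z up. On its +y side the rolling head (y 98 to 179 mm, x within 35 mm, 151 mm high), on its -y side a motor (to y = -156 mm, 86 mm high); base plate 190 mm in x, y -145 to 185 mm
- gate (a point): centre of the gate plate's top (144 x 126 mm), mill's axes. Three slots 15 mm wide run along x at y = -34, 0 and +34 mm, crossed at x = 0 by one neutral channel 20 mm wide along y. In the plate the stem's centre stops at x = +-26 mm in the slots and y = +-36 mm in the channel. Slot corners at the channel are rounded. Corner slots have signs, middle ones none
- knob (a point): centre of the gear lever's black ball knob, 32 mm in diameter, at the lever's top, 153 mm from its pivot; the pivot is 12 mm above the desk on the mill's z axis (lever upright: knob 165 mm above the desk)
- stem_mid (a point): point on the lever's bare steel stem (10 mm thick), 120 mm from the pivot, between knob and gate plate
- stem_gate (a point): point on the lever's stem 95 mm from the pivot, about where it comes out of the gate plate
- gear_along (a joint): lever's tilt along the slots, rad: 0 in neutral, + towards the mill's +x. End stop about +-0.27 in the corner slots, +-0.29 in the middle ones; starts in the middle slot on the -x side. Sideways pushes pass within about 0.05 of 0. Knob x in the mill's frame = 153 mm x sin(along). Takes about 2.5 N at the knob, stays where it is left
- gear_across (a joint): lever's tilt along the channel, rad: 0 in the middle slots, about +0.37 in the slots on the mill's +y side, -0.37 on its -y side (stops up to 0.03 farther). Knob in the mill's frame: y = 153 mm x cos(along) x sin(across), z = 12 mm + 153 mm x cos(along) x cos(across). Takes about 2.5 N at the knob, stays where it is left
- sign_triangle: flat copper triangle, sides 32 mm, 4 mm thick, fixed on the gate plate just beyond the closed end of one of the four corner slots; the places of the four signs are swapped between episodes; origin under its centre, on the plate's top
- sign_disc: flat copper disc, 30 mm across, 4 mm thick, fixed on the gate plate just beyond the closed end of one of the four corner slots; the places of the four signs are swapped between episodes; origin under its centre, on the plate's top
- sign_square: flat copper square, 27 mm a side, 4 mm thick, fixed on the gate plate just beyond the closed end of one of the four corner slots; the places of the four signs are swapped between episodes; origin under its centre, on the plate's top
- sign_strip: flat copper strip, 36 x 10 mm, 4 mm thick, fixed on the gate plate just beyond the closed end of one of the four corner slots; the places of the four signs are swapped between episodes; origin under its centre, on the plate's top
- spool: white plastic spool, flanges 48 mm across, 36 mm tall; bystander; origin under its centre; stands loose on the desk
- jar: closed glass jar with a steel cap, 44 mm across, 50 mm tall; bystander; origin under its centre; stands loose on the desk
- ring_cone: pale wooden ring stand, a cone 52 mm across its foot and 78 mm tall; bystander; origin under its centre; stands loose on the desk
- loupe: folding metal magnifier lying flat, 68 x 28 x 18 mm; bystander; origin at its underside, mid-length; stands loose on the desk
- pencil: yellow pencil lying flat, 155 mm long, 8 mm thick, along its x axis; bystander; origin at its underside, mid-length; stands loose on the desk
- eraser: pink eraser, 45 x 22 x 13 mm; bystander; origin under its centre; stands loose on the desk
- gem_bowl: small white bowl, 70 mm across, 30 mm tall; bystander; origin under its centre; stands loose on the desk

How it is judged:
By the outcome, as a careful person would: the job done as asked, in the order asked, and still so for the second after the job is handed in, with the robot touching nothing.
It also fails if it takes over 51 s, if anything falls off the work surface, if the arm or the gripper's body presses on something with over 40 N, if the wrist force passes 120 N, or if a joint passes its speed limit or range.

## Robot

A 6-joint arm with a two-finger parallel gripper is mounted at the origin on the work surface. World frame = base frame: x ahead of the robot, y to its left, z up, the work surface at z = 0. Lengths are in mm, angles in rad, forces in N, time in s.
With the tool pointing down it reaches from about 425 to 950 mm from the base axis. Payload 14.7 kg.
Tool frame: the origin (TCP) lies at the very end of the fingers, on their centre line; the grasp point (between the pads) lies 19 mm behind it; z points along the fingers, y is the line along which they close (so a half turn about z gives the same grasp; the last joint's range is limited). The gripper opens to 85 mm and grips with 20 to 120 N. Pads are 22 mm wide; open, the fingers measure 114 mm over their backs; the gripper's body (76 mm by 85 mm) begins 54 mm behind the grasp point. The pads swing forward as they close: fully open they stand 13 mm farther back than shut.
Start: joints at [-1.264, 0.48, 1.596, -0, 1.065, -0.047], TCP at [225.218, -609.729, 231.297] pointing down, gripper open.
Joint ranges: [-2.75, 2.75], [-0.82, 2.05], [0.23, 2.67], [-1.56, 4.7], [0.09, 2.69], [-2.92, 2.92]. Speed limits (rad/s): [1.89, 1.89, 2.39, 3.01, 3.01, 3.01].

## Interface

Orientations are given as a rotation vector (axis times angle).
In Python, from bench import * gives the robot as it stands.
- The arm moves only by the tool carry_out, never from a script. Its argument "commands" is a list of rows, each a list of 3 entries, a list of its own where there are three numbers: the closure, from 0 (fully open) to 1 (shut), then the shift along the tool's x, y, z in cm, then the turn, a rotation vector about the tool's x, y, z in degrees. A call has 1 to 12 rows; each row shifts and turns the commanded pose from where the row before left it, along the tool's axes as they then stand; what a row does not reach is not made up. A row lasts 1/8 s, in which the tool goes at most 62.5 mm and 10.7 degrees, less where a joint would pass 70% of its speed; a pose out of reach is approached as far as the arm can. A call is refused whole if a number of a shift passes 6.25 or a number of a turn 10.7, either way. A call with a gripper value outside its range is refused whole. The fingers move at their own pace and stop on an object; "squeeze" is the grip in N (left out, the last holds). Time passes only in rows, so rows that do not move let the fingers close. It gives the time, the measured TCP pose, the force, the opening and the grip force at its end, in the units of the state.
- read_state(): the state, without advancing time (a new reading comes with each control period).
- read_camera(name): name is "scene" or "top" or "wrist"; returns (picture, depth): 420x560x3 uint8, red, green, blue; 420x560 float32, mm along the optical axis (not along the pixel's ray), 0 where there is no reading.
- camera_params(name): a dict with "fovy" (degrees; the focal length in pixels is half the picture's height over the tangent of half this angle, whatever the lens; pixels are square), "cx", "cy" (the principal point, pixels), "R" (3x3) and "t" (3): a world point X has camera coordinates R X + t; the wrist camera has in their place "hand_eye" (4x4, takes a point from camera to tool coordinates, whose origin is the TCP and whose axes are the flange's). Camera axes: x right, y down, z forward; pixel columns grow to the right and rows downward; lengths in mm; the calibration is good to about 2 mm. A picture is of the moment at which its call begins: read the wrist's pose just before it. camera_params takes no time and is no camera call.
- sign_off(): hands the job in; it is judged then, once.
The state is a dict: "time": time; "joints": joint angles; "dq": joint speeds; "joint_torque": joint torques, N m; "tool_pos": TCP position; "eef_rot": TCP orientation; "wrist_force": force on the tool from outside, world axes, zero at the start; "moment": the same for the moment, N m; "grip_width": finger opening in mm; "grasp_force": force on a finger pad.
Only numpy, scipy, OpenCV 4.12 (cv2) and the standard library are available. Lean on these libraries where they do the work, as an engineer would, in place of code of your own. Each camera call takes 0.05 s, during which the arm holds its last target. There are 200 camera calls.

## Working session

There is one attempt and no reset: what is moved stays moved. The work goes in short steps, Python scripts to look and compute and a tool call to move; the robot and the scene stay as the last step left them, time stands still between calls to the robot, and variables do not carry over. Pictures are saved under pics/ and viewed, at most 10 in all, crops included, and the job is handed in when it is done.

Besides the shell and the picture viewer there is one more tool, called by a JSON object that holds its "method" and its "body", one argument or row to a line. carry_out: Moves the arm, as the interface text tells. Its arguments: {"type":"object","properties":{"commands":{"type":"array","items":{"type":"array"}},"squeeze":{"type":"number"}},"required":["commands"]}

```bash
mkdir -p pics
cat > h.py <<'E'
from bench import *
import numpy as np, cv2
from scipy.spatial.transform import Rotation as Ro
def K(p): return 210/np.tan(np.radians(p["fovy"])/2)
def proj(name,X):
    p=camera_params(name); c=np.array(p["R"])@np.array(X,float)+np.array(p["t"]); f=K(p)
    return f*c[0]/c[2]+p["cx"], f*c[1]/c[2]+p["cy"]
def ray(name,u,v):
    p=camera_params(name); R=np.array(p["R"]); d=R.T@np.array([(u-p["cx"])/K(p),(v-p["cy"])/K(p),1]); return -R.T@np.array(p["t"]),d
def onz(name,u,v,z):
    o,d=ray(name,u,v); return o+d*(z-o[2])/d[2]
def cloud(name,dep):
    p=camera_params(name); R=np.array(p["R"]); v,u=np.mgrid[:420,:560]; f=K(p)
    c=np.stack([(u-p["cx"])/f*dep,(v-p["cy"])/f*dep,dep],-1)
    return (c-np.array(p["t"]))@R
E
python3 - <<'E'
from h import *
s=read_state();print(s)
for n in("top","scene"):
    i,d=read_camera(n);np.savez(n,i=i,d=d);cv2.imwrite(f"pics/{n}.png",i[:,:,::-1]);p=camera_params(n);print(n,p)
E
```

```text
{'time': 0.0, 'joints': array([-1.26357732e+00,  4.80867831e-01,  1.59685419e+00,  9.56092205e-06,
        1.06509389e+00, -4.66245961e-02]), 'dq': array([-0.00093424,  0.00065182,  0.00055804, -0.0021187 , -0.00162457,
       -0.00070339]), 'joint_torque': array([-2.60164861e-04, -9.50659204e+01, -4.30171144e+01, -3.22047345e-05,
        1.25124684e-02, -1.02054898e-05]), 'tool_pos': array([ 225.11455951, -609.34422568,  230.65636785]), 'eef_rot': array([-3.09135902e+00, -5.52700305e-01,  2.36542310e-04]), 'wrist_force': array([-0.05540912,  1.13723624,  0.46883713]), 'moment': array([ 0.02403011, -0.0203732 ,  0.05865877]), 'grasp_force': 0.0, 'grip_width': 85.74612361114544}
top {'fovy': 54.37203722929263, 'cx': 284.85072561606825, 'cy': 207.67120172144897, 'R': array([[ 0.00730967, -0.99993922,  0.00825396],
       [-0.99490909, -0.00810206, -0.10045025],
       [ 0.10051102, -0.00747768, -0.99490784]]), 't': array([  -4.62097289,  578.77338466, 1192.21746972])}
scene {'fovy': 48.06941608205195, 'cx': 276.70278530380784, 'cy': 203.19110820299997, 'R': array([[ 0.20630567,  0.97844331,  0.00930879],
       [ 0.5646624 , -0.11127927, -0.8177856 ],
       [-0.79912098,  0.17397013, -0.5754477 ]]), 't': array([-145.53298608, -225.56672567, 1905.32152613])}
```

View pics/top.png

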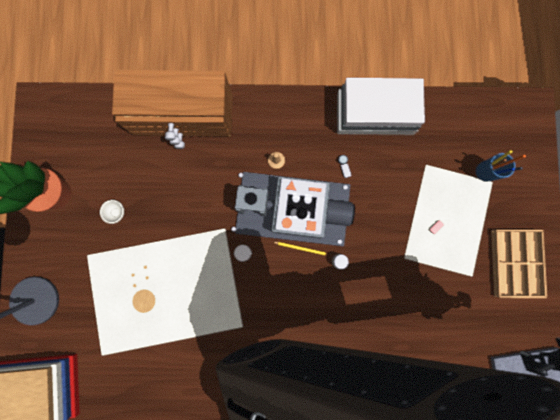

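View pics/scene.png

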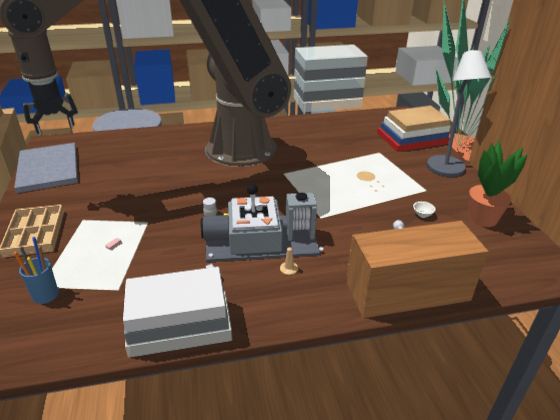

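Run:
```python
from h import *
t=np.load("top.npz");i=t["i"]
a=cv2.resize(i[150:270,220:370],None,fx=5,fy=5,interpolation=cv2.INTER_CUBIC)
s=np.load("scene.npz")["i"]
cv2.imwrite("pics/tz.png",a[:,:,::-1])
cv2.imwrite("pics/sz.png",cv2.resize(s[170:270,190:340],None,fx=5,fy=5,interpolation=cv2.INTER_CUBIC)[:,:,::-1])
h=cv2.cvtColor(i,cv2.COLOR_RGB2HSV)
m=cv2.inRange(h,(2,110,150),(16,255,255));m[:170]=0;m[245:]=0;m[:,:265]=0;m[:,340:]=0
n,l,st,c=cv2.connectedComponentsWithStats(m)
for k in range(1,n):
    if st[k,4]>15: print(st[k],c[k],onz("top",*c[k],107))
P=cloud("top",t["d"])
for (u,v) in [(300,180),(280,230),(302,228),(320,205)]: print(u,v,P[v,u])
```

```text
[287 182   8   8  36] [290.72222222 186.33333333] [631.34817131 -15.62898117 107.        ]
[309 188  12   3  26] [314.42307692 189.07692308] [624.12879582 -82.29409414 107.        ]
[282 218  10  10  68] [286.5 222.5] [529.44646358  -4.46256342 107.        ]
[306 221  10   9  69] [310.50724638 225.31884058] [522.1087886  -71.38509425 107.        ]
300 180 [650.67850345 -41.93689576 100.61957304]
280 230 [508.90401715  13.50710672  96.56492832]
302 228 [514.82882615 -48.06563752  99.76937803]
320 205 [579.86597989 -98.45709532 101.27908455]
```

View pics/tz.png

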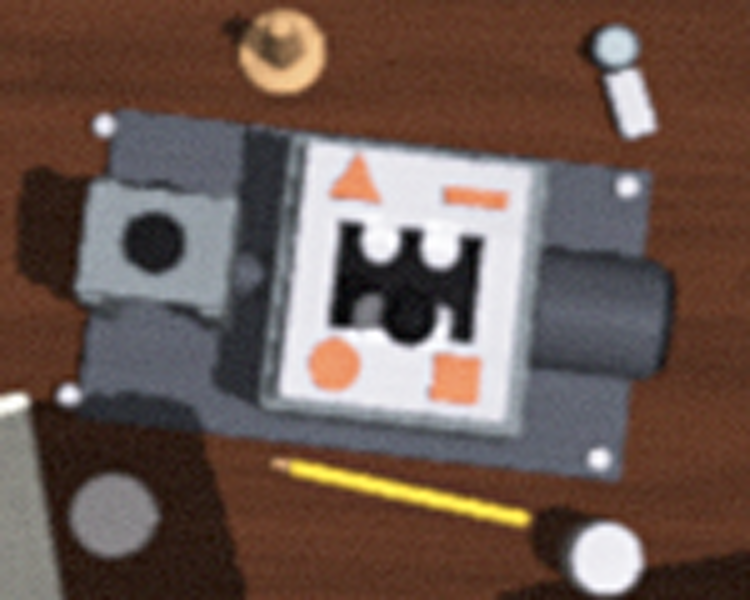

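View pics/sz.png

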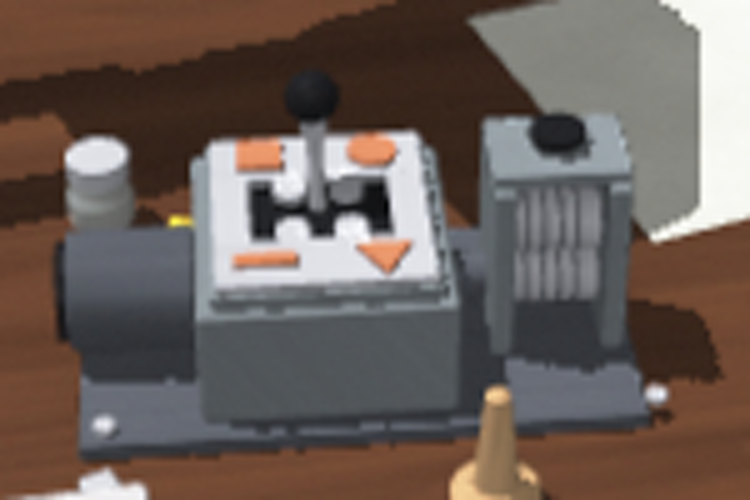

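The signs: the triangle (top view 291,186) is in the mill's +x,+y corner. The strip (314,189) is at +x,-y, the disc (286,222) at -x,+y and the square (310,225) at -x,-y. The black knob (~302,213) leans to -x in the middle slot. Next I check heights and the knob from both views.

```bash
cat >> h.py <<'E'
def tri(a,b):
    o1,d1=ray("top",*a);o2,d2=ray("scene",*b)
    s=np.linalg.lstsq(np.stack([d1,-d2],1),o2-o1,rcond=None)[0]
    p,q=o1+d1*s[0],o2+d2*s[1]; return (p+q)/2,np.linalg.norm(p-q)
C=np.array([576.8,-43.4]);Y=-0.109
def mill(w): c,s=np.cos(Y),np.sin(Y); return np.array([[c,s],[-s,c]])@(np.array(w)[:2]-C)
def knobpix(i,box,r):
    u0,u1,v0,v1=box; g=i[v0:v1,u0:u1].max(2); m=(g<45).astype(np.uint8)
    k=cv2.getStructuringElement(cv2.MORPH_ELLIPSE,(r,r)); m=cv2.morphologyEx(m,cv2.MORPH_OPEN,k)
    n,l,st,c=cv2.connectedComponentsWithStats(m); return [(st[j].tolist(),(c[j]+[u0,v0]).round(1).tolist()) for j in range(1,n)]
E
python3 - <<'E'
from h import *
T=np.load("top.npz")["i"];S=np.load("scene.npz")["i"]
h=cv2.cvtColor(S,cv2.COLOR_RGB2HSV);m=cv2.inRange(h,(2,90,130),(16,255,255));M=np.zeros_like(m);M[195:226,235:275]=m[195:226,235:275]
n,l,st,c=cv2.connectedComponentsWithStats(M)
ts={"tri":(290.7,186.3),"strip":(314.4,189.1),"disc":(286.5,222.5),"sq":(310.5,225.3)}
for k in range(1,n):
    if st[k,4]>10:
        b=min(((tri(a,c[k])),nm) for nm,a in ts.items()) if 0 else sorted([(tri(a,c[k])[1],nm,tri(a,c[k])[0].round(1)) for nm,a in ts.items()],key=lambda q:q[0])[0]
        print(c[k].round(1),b,mill(b[2]).round(1))
print(knobpix(T,(280,325,185,232),7)); print(knobpix(S,(240,265,178,200),5))
kt=(302,213);ks=(190+312/5,170+97/5)
p,e=tri(kt,ks);print(p,e,mill(p)); 
c,s=np.cos(Y),np.sin(Y)
w=C+np.array([c,s])*-43.8;print("pred pix",proj("top",[*w,158.6]),proj("scene",[*w,158.6]))
print(camera_params("wrist"))
# tool-frame shift to mill(-110,0), z 231
q=read_state();R=Ro.from_rotvec(q["eef_rot"]).as_matrix()
print("yaw",np.degrees(np.arctan2(R[1,0],R[0,0])))
tgt=C+np.array([c,s])*-110;print(tgt,"after turn:",Ro.from_euler("z",Y).as_matrix()[:2,:2].T@(tgt-q["tool_pos"][:2]))
E
```

```text
[241.1 200.5] (np.float64(0.10035011681656877), 'sq', array([522.3, -71.6, 104.5])) [-51.1 -34. ]
[264.  199.5] (np.float64(1.2916828893506915), 'disc', array([529.7,  -3.9, 104.2])) [-51.1  34.1]
[266.9 220.3] (np.float64(1.501111545228487), 'tri', array([632.2, -14.9, 103.2])) [52.  34.4]
[242.5 221.5] (np.float64(0.31669304853298835), 'strip', array([624.6, -82.7, 103.3])) [ 51.8 -33.9]
[([8, 16, 26, 17, 227], [300.5, 208.0])]
[([7, 7, 11, 9, 78], [252.0, 189.4])]
[551.99673972 -43.07794457 160.08609028] 3.768228985176133 [-24.69109691  -2.3780609 ]
pred pix (np.float64(299.58464591124044), np.float64(219.9221847408374)) (np.float64(252.2083829434163), np.float64(186.1932456102753))
{'fovy': 69.40225594209538, 'cx': 284.6017210479426, 'cy': 209.68701040358738, 'hand_eye': array([[ 4.41896041e-04, -9.50901712e-01, -3.09492712e-01,
         7.95248540e+01],
       [ 9.99999895e-01,  4.57232213e-04,  2.29830932e-05,
         1.22013054e+00],
       [ 1.19655375e-04, -3.09492690e-01,  9.50901814e-01,
        -1.42985036e+02],
       [ 0.00000000e+00,  0.00000000e+00,  0.00000000e+00,
         1.00000000e+00]])}
yaw 20.27121709953059
[467.45280828 -31.4337281 ] after turn: [178.01354952 600.90065819]
```

{"method": "carry_out", "body": {
  "commands": [
    [1,[0,0,0],[0,0,8.8]],
    [1,[0,0,0],[0,0,8.8]],
    [1,[0,0,0],[0,0,8.9]],
    [1,[2,-5.5,0],[0,0,0]],
    [1,[2,-5.5,0],[0,0,0]],
    [1,[2,-5.5,0],[0,0,0]],
    [1,[2,-5.5,0],[0,0,0]],
    [1,[2,-5.5,0],[0,0,0]],
    [1,[2,-5.5,0],[0,0,0]],
    [1,[2,-5.5,0],[0,0,0]],
    [1,[2,-5.5,0],[0,0,0]],
    [1,[1.8,-5.5,0],[0,0,0]]
  ],
  "squeeze": 20
}}

```text
time: 1.6
tool_pos: [456.4, -135.1, 231.3]
eef_rot: [3.137, -0.171, 0.0]
wrist_force: [0.8, -0.5, -0.6]
grip_width: 0.1
grasp_force: 0.0
```

{"method": "carry_out", "body": {
  "commands": [
    [1,[0,-5.2,0],[0,0,0]],
    [1,[0,-5.2,0],[0,0,0]],
    [1,[0,0,0],[0,0,0]]
  ]
}}

```text
time: 1.98
tool_pos: [467.0, -30.6, 231.1]
eef_rot: [-3.137, 0.164, 0.001]
wrist_force: [0.0, -0.4, -0.8]
grip_width: 0.2
grasp_force: 0.0
```

```bash
cat >> h.py <<'E'
def wray(q,u,v):
    p=camera_params("wrist");H=np.array(p["hand_eye"]);R=Ro.from_rotvec(q["eef_rot"]).as_matrix()
    return R@H[:3,3]+q["tool_pos"], R@H[:3,:3]@np.array([(u-p["cx"])/K(p),(v-p["cy"])/K(p),1])
def wonz(q,u,v,z):
    o,d=wray(q,u,v); return o+d*(z-o[2])/d[2]
E
python3 - <<'E'
from h import *
q=read_state();i,d=read_camera("wrist");print(q["tool_pos"],mill(q["tool_pos"]))
cv2.imwrite("pics/w1.png",i[:,:,::-1]);np.savez("w1",i=i,pos=q["tool_pos"],rot=q["eef_rot"])
h=cv2.cvtColor(i,cv2.COLOR_RGB2HSV);m=cv2.inRange(h,(2,110,130),(16,255,255))
n,l,st,c=cv2.connectedComponentsWithStats(m)
for k in range(1,n):
    if st[k,4]>150: print(st[k],c[k].round(1),mill(wonz(q,*c[k],107)).round(1))
E
```

```text
[467.04792506 -30.59483823 231.13896307] [-110.49373843    0.78986644]
[222   0  40  10 372] [241.3   4.7] [46.1 33.4]
[308   0  47   4 188] [331.    1.5] [ 48.4 -34.5]
[229 117  35  36 961] [245.8 134.7] [-50.   33.3]
[ 309  120   33   32 1004] [324.9 135.4] [-50.3 -34.5]
```

View pics/w1.png

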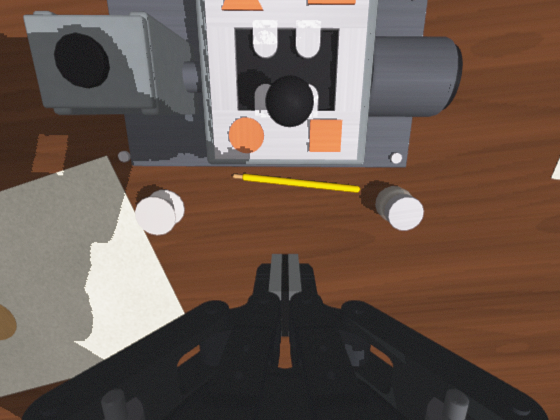

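The wrist view shows the knob at (290,101), black and leaning to -x, with the triangle at the top left (241,5) and the strip, disc and square at the other corners as before. The pencil, spool and jar lie outside the path.

Run:
```python
from h import *
w=np.load("w1.npz");q=dict(tool_pos=w["pos"],eef_rot=w["rot"])
for z in(159,163):
  print(z,mill(wonz(q,290,101,z)),mill(onz("top",302,213,z)),mill(onz("scene",252.2,189,z)))
o=[];
for a,d in (wray(q,290,101),ray("top",302,213),ray("scene",252.2,189)):
    d=d/np.linalg.norm(d);M=np.eye(3)-np.outer(d,d);o.append((M,M@a))
X=np.linalg.solve(sum(a for a,b in o),sum(b for a,b in o));print(X,mill(X))
```

```text
159 [-24.12979611  -3.4052311 ] [-24.70717603  -4.30287454] [-28.26914972  -0.89146991]
163 [-24.24582873  -3.34084646] [-25.07958115  -4.14352036] [-22.2053986   -1.15057566]
[552.10611721 -43.5879479  161.56430246] [-24.52688818  -2.873139  ]
```

{"method": "carry_out", "body": {
  "commands": [
    [1,[0,0.2,4.8],[0,0,0]],
    [1,[0,0,4.8],[0,0,0]],
    [1,[2.6,0,0],[0,0,0]],
    [1,[2.4,0,0],[0,0,0]],
    [1,[0,0,0],[0,0,0]],
    [1,[0,0,0],[0,0,0]]
  ]
}}

```text
time: 2.78
tool_pos: [515.8, -41.8, 135.0]
eef_rot: [3.137, -0.172, -0.002]
wrist_force: [-0.7, -0.2, -0.3]
grip_width: 0.0
grasp_force: 0.0
```

{"method": "carry_out", "body": {
  "commands": [
    [1,[0.5,0,0],[0,0,0]],
    [1,[0.5,0,0],[0,0,0]],
    [1,[0.4,0,0],[0,0,0]],
    [1,[0.4,0,0],[0,0,0]],
    [1,[0,0,0],[0,0,0]]
  ]
}}

```text
time: 3.4
tool_pos: [534.8, -42.9, 135.2]
eef_rot: [-3.137, 0.17, -0.0]
wrist_force: [-2.9, 0.5, 0.7]
grip_width: -0.1
grasp_force: 1.0
```

```bash
cat > look.py <<'E'
from h import *
import sys
q=read_state();i,d=read_camera("wrist");print(q["time"],q["tool_pos"].round(1),mill(q["tool_pos"]).round(1),q["wrist_force"].round(1))
cv2.imwrite(f"pics/{sys.argv[1]}.png",i[:,:,::-1])
P=camera_params("wrist");f=K(P);H=np.array(P["hand_eye"]);R=Ro.from_rotvec(q["eef_rot"]).as_matrix()
v,u=np.mgrid[:420,:560];c=np.stack([(u-P["cx"])/f*d,(v-P["cy"])/f*d,d],-1)
W=(c@H[:3,:3].T+H[:3,3])@R.T+q["tool_pos"]
cc,s=np.cos(Y),np.sin(Y);M=(W[...,:2]-C)@np.array([[cc,s],[-s,cc]]).T
m=(i.max(2)<70)&(W[...,2]>135)&(W[...,2]<185)&(abs(M[...,0])<70)&(abs(M[...,1])<75)&(d>0)
n,l,st,ce=cv2.connectedComponentsWithStats(m.astype(np.uint8))
for k in range(1,n):
    if st[k,4]>100:
        A=np.c_[M[l==k],W[l==k][:,2]];r=np.linalg.lstsq(np.c_[2*A,np.ones(len(A))],(A**2).sum(1),rcond=None)[0]
        print(st[k],"sphere",r[:3].round(1),"r",np.sqrt(r[3]+r[:3]@r[:3]).round(1))
E
python3 look.py w2
```

```text
3.4 [534.8 -42.9 135.2] [-41.8  -4.1] [-2.9  0.5  0.7]
[ 229  209  112  147 7079] sphere [-23.4  -4.  166.8] r 19.4
[198 300  31   9 109] sphere [-32.7  21.  184.8] r 5.3
[341 300  32   9 116] sphere [-33.5 -31.3 185.2] r 6.1
```

View pics/w2.png

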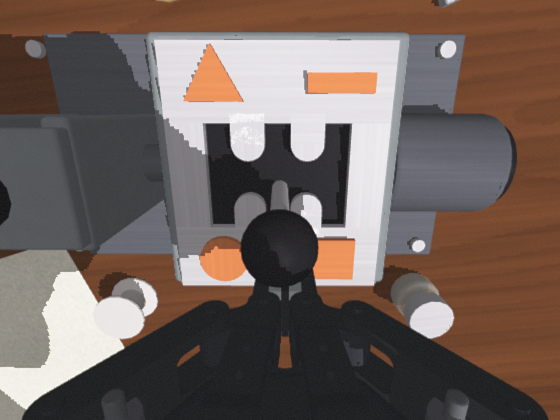

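The knob is centred at (279,249), ahead of the fingertips, which works out to mill x ≈ -16, y ≈ -3. The stem is clear of the fingers. I push on 17 mm to neutral.

{"method": "carry_out", "body": {
  "commands": [
    [1,[0.5,0,0],[0,0,0]],
    [1,[0.5,0,0],[0,0,0]],
    [1,[0.4,0,0],[0,0,0]],
    [1,[0.3,0,0],[0,0,0]],
    [1,[0,0,0],[0,0,0]],
    [1,[0,0,0],[0,0,0]]
  ]
}}

```text
time: 4.2
tool_pos: [551.5, -44.8, 135.3]
eef_rot: [3.137, -0.171, 0.0]
wrist_force: [-1.4, -0.3, 1.0]
grip_width: -0.0
grasp_force: 0.5
```

```bash
sed -i 's/^m=(i.max/x0=0;m=(i.max/' look.py
cat > look2.py <<'E'
from h import *
import sys
# knob by Hough circle in the wrist view; centre cast onto the lever's sphere about the pivot
q=read_state();i,d=read_camera("wrist");print(round(q["time"],2),q["tool_pos"].round(1),mill(q["tool_pos"]).round(1),q["wrist_force"].round(1))
cv2.imwrite(f"pics/{sys.argv[1]}.png",i[:,:,::-1])
g=cv2.GaussianBlur(cv2.cvtColor(i,cv2.COLOR_RGB2GRAY),(5,5),0)
c=cv2.HoughCircles(g,cv2.HOUGH_GRADIENT,1.5,30,param1=80,param2=30,minRadius=26,maxRadius=46)
for u,v,r in c[0][:4]:
    if i[int(v),int(u)].max()>70: continue
    o,dd=wray(q,u,v);dd/=np.linalg.norm(dd);a=o-np.array([*C,12.]);b=a@dd;D=b*b-a@a+153**2
    if D<0: print(u,v,r,"off");continue
    X=o+dd*(-b-np.sqrt(D));k=mill(X)
    print((u,v,r),"knob",k.round(1),X[2].round(1),"along",np.arcsin(k[0]/153).round(3),"across",np.arctan2(k[1],X[2]-12).round(3))
E
python3 look2.py w3
```

```text
4.2 [551.5 -44.8 135.3] [-25.   -4.1] [-1.4 -0.3  1. ]
(np.float32(279.75), np.float32(248.25), np.float32(40.1)) knob [ 1.5 -3.2] 165.0 along 0.01 across -0.021
```

{"method": "carry_out", "body": {
  "commands": [
    [1,[-2.5,0,-0.7],[0,0,0]],
    [1,[0,2.5,0],[0,0,0]],
    [1,[0,2.5,0],[0,0,0]],
    [1,[2.6,0,0],[0,0,0]],
    [1,[2.5,0,0],[0,0,0]],
    [1,[0,0,0],[0,0,0]],
    [1,[0,0,0],[0,0,0]]
  ]
}}

```text
time: 5.12
tool_pos: [571.2, -97.2, 142.1]
eef_rot: [-3.137, 0.171, 0.001]
wrist_force: [-0.7, 0.4, -0.5]
grip_width: -0.2
grasp_force: 0.0
```

```bash
python3 look2.py w4
```

```text
5.12 [571.2 -97.2 142.1] [  0.3 -54.1] [-0.7  0.4 -0.5]
(np.float32(164.25), np.float32(296.25), np.float32(33.2)) knob [-0.6  0.1] 165.0 along -0.004 across 0.001
```

{"method": "carry_out", "body": {
  "commands": [
    [1,[0,-1.5,0],[0,0,0]],
    [1,[0,-0.8,0],[0,0,0]],
    [1,[0,-0.8,0],[0,0,0]],
    [1,[0,0,0],[0,0,0]]
  ]
}}

```text
time: 5.68
tool_pos: [575.3, -65.7, 142.4]
eef_rot: [3.137, -0.169, 0.0]
wrist_force: [-0.9, -0.3, 0.5]
grip_width: -0.0
grasp_force: 0.1
```

```bash
python3 look2.py w5
```

```text
5.67 [575.3 -65.7 142.4] [  0.9 -22.4] [-0.9 -0.3  0.5]
(np.float32(219.75), np.float32(294.75), np.float32(36.05)) knob [0.6 6.4] 164.9 along 0.004 across 0.042
```

{"method": "carry_out", "body": {
  "commands": [
    [1,[0,-0.7,0],[0,0,0]],
    [1,[0,-0.7,0],[0,0,0]],
    [1,[0,-0.7,0],[0,0,0]],
    [1,[0,-0.7,0],[0,0,0]],
    [1,[0,-0.7,0],[0,0,0]],
    [1,[0,-0.6,0],[0,0,0]],
    [1,[0,0,0],[0,0,0]]
  ]
}}

```text
time: 6.6
tool_pos: [579.7, -25.2, 142.3]
eef_rot: [-3.137, 0.17, -0.0]
wrist_force: [-0.6, -0.1, 0.6]
grip_width: -0.0
grasp_force: 0.3
```

```bash
python3 look2.py w6
```

```text
6.6 [579.7 -25.2 142.3] [ 0.9 18.4] [-0.6 -0.1  0.6]
(np.float32(224.25), np.float32(285.75), np.float32(35.15)) knob [ 0.9 46.4] 157.8 along 0.006 across 0.308
51.75 263.25 41.6 off
```

{"method": "carry_out", "body": {
  "commands": [
    [1,[0,-0.5,0],[0,0,0]],
    [1,[0,-0.4,0],[0,0,0]],
    [1,[0,0,0],[0,0,0]]
  ]
}}

```text
time: 7.02
tool_pos: [580.7, -16.5, 142.3]
eef_rot: [-3.137, 0.17, -0.0]
wrist_force: [-0.4, -1.5, 0.1]
grip_width: 0.2
grasp_force: 0.7
```

```bash
python3 look2.py w7
```

```text
7.03 [580.7 -16.5 142.3] [ 0.9 27.1] [-0.4 -1.5  0.1]
68.25 267.75 37.1 off
```

{"method": "carry_out", "body": {
  "commands": [
    [1,[0,2.5,0],[0,0,0]],
    [1,[-3,0,0],[0,0,0]],
    [1,[-2.8,0,0],[0,0,0]],
    [1,[0,-2.7,0.4],[0,0,0]],
    [1,[0,-2.6,0.4],[0,0,0]],
    [1,[0,0,0],[0,0,0]],
    [1,[0,0,0],[0,0,0]]
  ]
}}

```text
time: 7.95
tool_pos: [526.1, 17.1, 134.4]
eef_rot: [3.137, -0.17, 0.0]
wrist_force: [0.7, 0.4, -1.1]
grip_width: 0.1
grasp_force: 0.0
```

```bash
python3 look2.py w8
```

```text
7.95 [526.1  17.1 134.4] [-57.   54.6] [ 0.7  0.4 -1.1]
(np.float32(281.25), np.float32(164.25), np.float32(40.1)) knob [ 2.5 55. ] 154.7 along 0.016 across 0.368
92.25 165.75 38.45 off
```

View pics/w8.png

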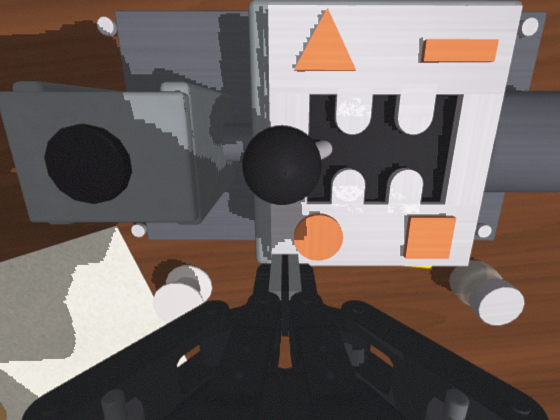

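The knob is at (281,164), at the +y end of the channel and in line with the triangle slot, with the closed fingers behind it. Now the push home.

{"method": "carry_out", "body": {
  "commands": [
    [1,[2,0,0],[0,0,0]],
    [1,[0.8,0,0],[0,0,0]],
    [1,[0.7,0,0],[0,0,0]],
    [1,[0.7,0,0],[0,0,0]],
    [1,[0.7,0,0],[0,0,0]],
    [1,[0.7,0,0],[0,0,0]],
    [1,[0.7,0,0],[0,0,0]],
    [1,[0.3,0,0],[0,0,0]],
    [1,[0,0,0],[0,0,0]]
  ]
}}

```text
time: 9.12
tool_pos: [591.8, 10.2, 134.2]
eef_rot: [-3.137, 0.171, -0.0]
wrist_force: [-1.7, -1.2, 0.1]
grip_width: -0.2
grasp_force: 0.7
```

```bash
python3 look2.py w9
```

```text
9.12 [591.8  10.2 134.2] [ 9.1 54.9] [-1.7 -1.2  0.1]
119.25 297.75 31.55 off
(np.float32(285.75), np.float32(237.75), np.float32(36.8)) knob [34.8 53.3] 151.1 along 0.229 across 0.366
```

{"method": "carry_out", "body": {
  "commands": [
    [1,[0.3,0,0],[0,0,0]],
    [1,[0.2,0,0],[0,0,0]],
    [1,[0.1,0,0],[0,0,0]],
    [1,[0,0,0],[0,0,0]]
  ]
}}

```text
time: 9.68
tool_pos: [596.7, 9.6, 134.0]
eef_rot: [-3.137, 0.171, 0.003]
wrist_force: [-6.9, 0.9, 0.8]
grip_width: -0.1
grasp_force: 3.4
```

```bash
python3 look2.py w10
```

```text
9.68 [596.7   9.6 134. ] [14.  54.9] [-6.9  0.9  0.8]
(np.float32(287.25), np.float32(236.25), np.float32(35.15)) knob [40.1 52.7] 149.9 along 0.265 across 0.365
119.25 303.75 33.5 off
```

{"method": "carry_out", "body": {
  "commands": [
    [1,[0.1,0,0],[0,0,0]],
    [1,[0.1,0,0],[0,0,0]],
    [1,[0,0,0],[0,0,0]]
  ]
}}

```text
time: 10.1
tool_pos: [597.5, 9.6, 133.9]
eef_rot: [-3.137, 0.171, 0.007]
wrist_force: [-13.5, 1.7, 3.2]
grip_width: 0.2
grasp_force: 6.7
```

The push is firmly on the stop: the force is rising while the tool has stopped moving. I retract and check.

{"method": "carry_out", "body": {
  "commands": [
    [1,[-2.0,0,0],[0,0,0]],
    [1,[-4,0,0],[0,0,0]],
    [1,[-3,0,-3],[0,0,0]],
    [1,[0,0,-5],[0,0,0]],
    [1,[0,0,0],[0,0,0]],
    [1,[0,0,0],[0,0,0]]
  ]
}}

```text
time: 10.85
tool_pos: [510.5, 19.1, 214.5]
eef_rot: [-3.137, 0.171, -0.002]
wrist_force: [-1.3, 0.7, -0.4]
grip_width: 0.0
grasp_force: 0.0
```

```bash
python3 look2.py w11
```

```text
10.85 [510.5  19.1 214.5] [-72.7  54.9] [-1.3  0.7 -0.4]
159.75 119.25 27.65 off
(np.float32(294.75), np.float32(51.75), np.float32(33.5)) knob [41.9 47.7] 151.2 along 0.278 across 0.33
```

View pics/w11.png

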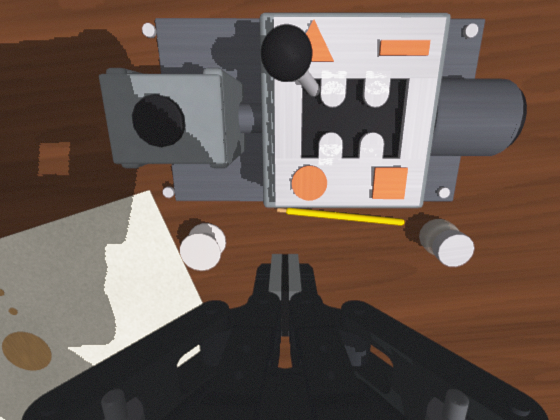

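The knob is at (287,52) with the stem in the slot ending at the triangle, at the full end-stop tilt. The bystanders are undisturbed.

```bash
python3 -c "
from bench import *
print(sign_off())"
```

```text
the job is handed in; nothing more can be done
None
```

The gear lever is fully home in the triangle slot (tilt about 0.27 rad along the slot, on its end stop). I only pushed it, with closed fingers, the loose things I could see in the last picture are where they were, and the job is handed in after about 11 s.

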